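# Tip salvaged heat sinks into the slide-lid box

### The job

Open the salvage box: ease the end of its sliding lid up over the end lip, draw it out of its grooves without forcing it, and lay it flat on the bench, pull side up. Then raise the tip tray by its handle until all three heat sinks have slid into the box, and lower the tray gently back onto its rest. Do not let the tray drop, and leave the other things on the bench where they are.

Things in the scene. Friction and masses are not known exactly. Their poses are not given: they have to be found in the camera images.
- station: Fixed tip station: a grey open-topped plastic salvage box (outer 216 x 166 mm, up to 104 mm high, floor 5 mm thick, inside x within +-102, y within +-77 mm) docked under the mouth of a steel tip tray on a stand. Origin: bench level under the box's centre; y runs from the box towards the tray, z up. The stand and tray take up x within +-120 mm, y = 65 to 340 mm; the bench is clear on the box's -y side.
- box_end (a point): Middle of the box's low end wall, station y = -80 mm, at the height of the lid's underside (80 mm). The lid lies on 8 mm wide ledges along both x sides. A lip on this end wall stands above the lid's underside and stops it being drawn straight out towards -y. Its height differs from box to box, 2.5 to 12.5 mm, with the rim it is part of, and is not measured: find it by feel.
- groove_end (a point): Middle of the box at the outer end of its grooves, station y = -45 mm, at lid height (80 mm). Groove rails over both ledges run from here to y = +58 mm; their undersides are 4.7 mm higher than the lip's top on every box. So the lid, pivoting on its far edge, can be tipped up only 1.5 to 4 mm past the lip before it bears on the rails. Drawn about 125 mm towards -y it is clear of them.
- lid: The loose sliding lid, closed at the start: a grey flat panel 200 mm (x) x 150 mm (y) x 4 mm, about 0.2 kg, with a pull bar on top. Origin: centre of its underside; axes as the station's at the start (its -y edge lies 1 to 3 mm short of the end lip, its +y edge as much short of the far wall), z up out of its upper side.
- lid_pull (a point): Point to grip on the lid's pull bar: a straight upright bar 120 mm long (x), 12 mm thick (y), 32 mm high above the panel, standing across the lid 55 mm to the -y (lip) side of the lid's centre. The point is at the bar's middle, 26 mm above the panel, 6 mm below its top.
- tray (a joint): Angle of the tip tray about its hinge: 0 lying level on its rest (as at the start), positive with the handle end raised; it stops at 0.96 rad. The hinge is free: the tray (about 0.6 kg) falls if let go. How steep it must be for the heat sinks to slide depends on their friction on the steel, which varies: about 0.4 to 0.7 rad.
- tray_hinge (a point): Middle of the tray's hinge line, along the station's x axis under the tray's open mouth: station y = 70 mm, 100 mm above the bench. The tray is a steel pan, inner floor 160 mm (x) x 212 mm (y), floor top 3 mm above the hinge line at rest, walls up to 36 mm above the hinge line on both sides and the handle end, none at the mouth. Axes turn with the tray.
- tray_handle (a point): Middle of the tray's handle: a round bar 12 mm in diameter, 104 mm long, parallel to the hinge line, 260 mm along +y from the hinge and 24 mm above it at rest, 45 mm off the tray's end wall on two 10 mm arms at its ends (x = +-52 mm). Free space all round it. Axes turn with the tray.
- heatsink0: One of three like finned aluminium heat sinks, 80 x 55 x 24 mm, 0.11 to 0.2 kg, lying in the tray. Origin: centre of its underside, length along its x axis.
- heatsink1: One of three like finned aluminium heat sinks, 80 x 55 x 24 mm, 0.11 to 0.2 kg, lying in the tray. Origin: centre of its underside, length along its x axis.
- heatsink2: One of three like finned aluminium heat sinks, 80 x 55 x 24 mm, 0.11 to 0.2 kg, lying in the tray. Origin: centre of its underside, length along its x axis.
- heatsink0_center (a point): Centre of the block of heatsink0.
- heatsink1_center (a point): Centre of the block of heatsink1.
- heatsink2_center (a point): Centre of the block of heatsink2.
- multimeter: Bystander: yellow multimeter, 175 x 85 x 34 mm, lying on the bench. Origin: centre of its underside.
- screwdriver: Bystander: screwdriver 200 mm long, black handle 26 mm thick. Origin: under its middle.
- spool: Bystander: upright reel, 62 mm diameter, 50 mm high. Origin: centre of its underside.
- pliers: Bystander: pliers about 145 mm long, 12 mm thick. Origin: near their joint, on the bench.
- flux_bottle: Bystander: white bottle 44 mm diameter, 110 mm high. Origin: centre of its underside.
- mug: Bystander: white mug 82 mm diameter, 95 mm high. Origin: centre of its underside.
Not all that is in view belongs to the job. Leave any black look-alike of the heatsink1 alone. Leave any brown or turquoise look-alike of the heatsink0 alone.

How it is judged:
On the way, in this order (a step that is already met when the one before it is completed fails the run):
1. the lid is off the box and lies flat on the bench, pull bar up (height (world z) of lid below 0.008 m and angle between lid's own z axis and vertical below 0.1 rad), for 0.2 s.
2. the tray is raised and all three heat sinks have slid into the box (value of joint tray above 0.25 rad and x of heatsink0_center in the frame of station between -0.102 and 0.102 m and y of heatsink0_center in the frame of station between -0.077 and 0.077 m and z of heatsink0_center in the frame of station between 0 and 0.085 m and x of heatsink1_center in the frame of station between -0.102 and 0.102 m and y of heatsink1_center in the frame of station between -0.077 and 0.077 m and z of heatsink1_center in the frame of station between 0 and 0.085 m and x of heatsink2_center in the frame of station between -0.102 and 0.102 m and y of heatsink2_center in the frame of station between -0.077 and 0.077 m and z of heatsink2_center in the frame of station between 0 and 0.085 m), for 0.2 s.
At the end, for the whole second after the job is handed in: All three heat sinks lie in the box (centres inside its walls and below 85 mm), the lid lies flat on the bench with its pull bar up (underside within 8 mm of the bench, tilt under 0.1 rad), the tray is down on its rest (joint under 0.02 rad), and everything is released and still (all of step 1 and x of heatsink0_center in the frame of station between -0.102 and 0.102 m and y of heatsink0_center in the frame of station between -0.077 and 0.077 m and z of heatsink0_center in the frame of station between 0 and 0.085 m and x of heatsink1_center in the frame of station between -0.102 and 0.102 m and y of heatsink1_center in the frame of station between -0.077 and 0.077 m and z of heatsink1_center in the frame of station between 0 and 0.085 m and x of heatsink2_center in the frame of station between -0.102 and 0.102 m and y of heatsink2_center in the frame of station between -0.077 and 0.077 m and z of heatsink2_center in the frame of station between 0 and 0.085 m and value of joint tray below 0.02 rad and linear speed of each of heatsink0, heatsink1, heatsink2, lid below 0.03 m/s); the robot touches nothing.
It fails at once if the tray comes down on its rest faster than 1.2 rad/s (about 0.3 m/s at the handle) (value of joint tray below 0.04 rad and velocity of joint tray below -1.2 rad/s).
It fails at once if the lid is forced against the box or stand with more than 30 N (contact force between lid and station above 30 N).
It fails at once if a bystander is moved by more than 30 mm (distance of any of multimeter, screwdriver, spool, pliers, flux_bottle, mug from where it was at the start of the episode above 0.03 m).
It also fails if it takes over 69 s, if anything falls off the work surface, if the arm or the gripper's body presses on something with over 40 N, if the wrist force passes 120 N, or if a joint passes its speed limit or range.

### The arm

A 6-joint arm with a two-finger parallel gripper is mounted at the origin on the work surface. World frame = base frame: x ahead of the robot, y to its left, z up, the work surface at z = 0. Lengths are in m, angles in rad, forces in N, time in s.
With the tool pointing down it reaches from about 0.35 to 0.875 m from the base axis. Payload 4.2 kg.
Tool frame: the origin (TCP) lies midway between the tips of the shut fingers; the grasp point (between the pads) lies 19 mm behind it; z points along the fingers, y is the line along which they close (so a half turn about z gives the same grasp; the last joint's range is limited). The gripper opens to 87 mm and grips with 3 to 60 N. Pads are 19 mm wide; open, the fingers measure 117 mm over their backs; the gripper's body (75 mm by 190 mm) begins 51 mm behind the grasp point.
Start: joints at [1.456, 0.385, 0.008, 0, -1.194, -0.259], TCP at [0.228, 0.582, 0.223] pointing down, gripper open.
Joint ranges: [-3.14, 3.14], [-1.21, 2.06], [-1.07, 1.41], [-3.16, 2.05], [-2.99, -0.16], [-3.1, 3.1]. Speed limits (rad/s): [2.79, 2.79, 3.14, 3.14, 3.14, 3.14].

### API

Orientations are given as a rotation vector (axis times angle).
In Python, from cell import ctrl gives the robot as it stands. The module is installed in compiled form; this text tells all that it offers.
- The arm moves only by the shell command python3 -m inch 'ROWS' [OPENING]. ROWS is text: rows parted by semicolons, each of 6 numbers parted by spaces: the shift along the tool's x, y, z in m, then the turn, a rotation vector about the tool's x, y, z in degrees. A call has exactly 5 rows; each row is the pose to reach, as a shift and turn from the pose commanded when the call began, along the tool's axes at that moment; what a row does not reach only later rows make up. A row lasts 1/8 s, in which the tool goes at most 62.5 mm and 10.7 degrees, less where a joint would pass 70% of its speed; a pose out of reach is approached as far as the arm can. A call with a gripper value outside its range is refused whole. OPENING is the opening, from -1 (shut) to 1 (fully open), set as the call begins (- or left out, the last holds). The fingers move at their own pace and stop on an object; the grip force is fixed at half the most. Time passes only in rows, so rows that repeat a pose let the fingers close, or fill a call up. It gives the time, the measured TCP pose, the force, the opening and the grip force at its end, in the units of the state.
- ctrl.get_state(): the state, without advancing time (a new reading comes with each control period).
- ctrl.snapshot(name): name is "scene" or "top" or "wrist"; returns (picture, depth): 384x512x3 uint8, red, green, blue; 384x512 float32, m along the optical axis (not along the pixel's ray), 0 where there is no reading.
- ctrl.camera_model(name): a dict with "camera_matrix" (3x3 intrinsics, pixels), "xyz" and "orientation" of the camera in the world. Camera axes: x right, y up, looking along -z (the intrinsics and any distortion apply to the point x, -y, -z); pixel columns grow to the right and rows downward; lengths in m; the calibration is good to about 2 mm. A picture is of the moment at which its call begins: read the wrist's pose just before it. camera_model takes no time and is no camera call; for the wrist camera it gives the pose at the moment of the call.
- ctrl.job_done(): hands the job in; it is judged then, once.
The state is a dict: "t": time; "q": joint angles; "joint_velocities": joint speeds; "joint_torque": joint torques, N m; "position": TCP position; "ee_rot": TCP orientation; "force": force on the tool from outside, world axes, zero at the start; "ft_torque": the same for the moment, N m; "gripper_width": opening from 0.0 (shut) to 1.0 (fully open); "finger_force": force on a finger pad.
Only numpy, scipy, OpenCV 4.12 (cv2) and the standard library are available. Lean on these libraries where they do the work, as an engineer would, in place of code of your own. Each camera call takes 0.05 s, during which the arm holds its last target. There are 200 camera calls.

## Working session

There is one attempt and no reset: what is moved stays moved. The work goes in short steps, Python scripts to look and compute and a shell command to move; the robot and the scene stay as the last step left them, time stands still between calls to the robot, and variables do not carry over. Pictures are saved under pics/ and viewed, at most 10 in all, crops included, and the job is handed in when it is done.

```bash
mkdir -p pics; cat > h.py <<'E'
import numpy as np,cv2
from cell import ctrl
from scipy.spatial.transform import Rotation as R
def snap(n,f=None):
    m=ctrl.camera_model(n); p,d=ctrl.snapshot(n)
    if f: cv2.imwrite('pics/'+f,p[:,:,::-1])
    return m,p,d
def world(m,d):
    K=np.array(m['camera_matrix']);v,u=np.mgrid[:d.shape[0],:d.shape[1]]
    c=np.stack([(u-K[0,2])/K[0,0]*d,-(v-K[1,2])/K[1,1]*d,-d],-1)
    o=np.array(m['orientation'])
    r=R.from_rotvec(o).as_matrix() if o.shape==(3,) else o
    return c@r.T+np.array(m['xyz'])
E
python3 - <<'E'
from h import *
for n in ['top','scene']:
    m,p,d=snap(n,n+'1.png'); np.savez(n+'1.npz',p=p,d=d,w=world(m,d)); print(m)
print(ctrl.get_state())
E
```

```text
{'camera_matrix': array([[411.19258959,   0.        , 260.48665989],
       [  0.        , 411.19258959, 192.62635808],
       [  0.        ,   0.        ,   1.        ]]), 'xyz': array([0.33265703, 0.14284127, 1.42511365]), 'orientation': array([ 0.12847977, -0.12035232, -1.55287516])}
{'camera_matrix': array([[406.01997187,   0.        , 258.93289838],
       [  0.        , 406.01997187, 196.53983291],
       [  0.        ,   0.        ,   1.        ]]), 'xyz': array([1.30675141, 0.21736653, 1.07717978]), 'orientation': array([0.49954855, 0.54049975, 1.62969078])}
{'t': 0.1, 'q': array([ 1.45557013e+00,  3.85467589e-01,  6.76109143e-03, -3.88254288e-04,
       -1.19400525e+00, -2.58603327e-01]), 'joint_velocities': array([-0.00116631, -0.00249781,  0.00226094,  0.00161739, -0.00018961,
        0.00108199]), 'joint_torque': array([-2.51555812e-04, -3.91691852e+01,  1.87933838e+01,  4.23181146e+00,
        1.33951317e-02, -7.76483193e-05]), 'position': array([0.22803876, 0.58133803, 0.22158267]), 'ee_rot': array([ 3.08492871e+00, -5.83657814e-01, -3.49691960e-04]), 'force': array([-0.26336003, -0.6281727 , -0.68212863]), 'ft_torque': array([ 0.08310365,  0.00469651, -0.02584477]), 'finger_force': 0.0, 'gripper_width': 1.0002953630690792}
```

View pics/top1.png

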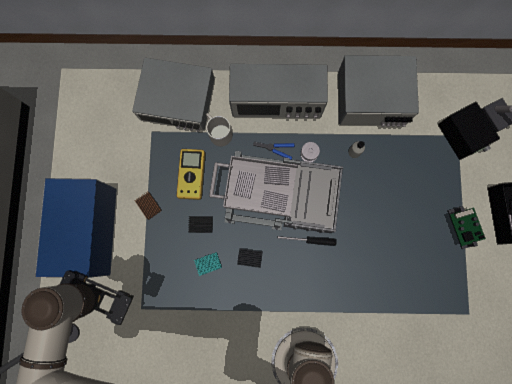

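View pics/scene1.png

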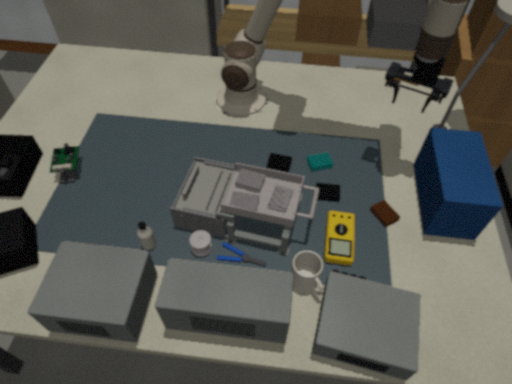

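The three heat sinks are in the tray, at top-image pixels (242,180), (277,175) and (273,203). The look-alikes lie on the bench: brown (148,205), black (201,224) and (250,257), turquoise (208,263). The tray handle is at about (217,180), the lid at about (318,195), and a screwdriver lies near the box at (310,240). Next I'll fit the station.

```bash
python3 - <<'E'
from h import *
z=np.load('top1.npz');p,w=z['p'],z['w']
c=p[140:250,195:360];cv2.imwrite('pics/crop1.png',cv2.resize(c,None,fx=4.8,fy=4.8,interpolation=cv2.INTER_CUBIC)[:,:,::-1])
for r in range(150,245,6): print(r,' '.join('%3d'%round(1000*w[r,q,2]) for q in range(205,350,5)))
print(w[300,350],w[200,400])
for u,v in [(318,195),(218,180),(240,180),(320,240),(310,150),(357,148)]: print(u,v,w[v,u].round(3))
E
```

```text
150   0   3   4   1   0  -2   0  -1  -1   3   3  -1   2  11  13   4  -2   1   2  -3  50  51  49   7   1  -2  -4  -2   2
156   1   1   2   4   4   1 135  82  38  39   0   0   4  -6   2   3  14  12   3   1  54  47  56   4  -3   1  -1   0   0
162   3   0 127   0   1 135 105 101 106 105 104 117 122 132 137  38  97 109 112  93  98  93   1   0  -4   6   4   2   0
168   1   7 128   1  -2 128 107 104 107 105 103 104 123 123 124 114 118 109 105  86  87  79  87  98  94  95  89  89   0
174  -1   3 134   2   5 106 105 126 112 131 110 106 122 123 130 110 115 102 102  86  86  82  84  81  86  90  81  81   2
180   7   0 121   1   3 109 104 111 1425 107 103 100 117 123 128 110 118 102  84  88  84  87  89  84  86  84 119  86   3
186   1   2   1   1  -3 102 125 109 125 120 102  99 103 105 103 105 106  99  86  85  82  84  91  84  82 101  91  88   7
192   2 131   1  -4 134 104 108 133 111 128 101 109 128 111 126 108 102 101  85  86  86  86  82  91  86 116  86  -1   3
198   3   6   4   0 134  99 104 103 101 106 104 101 123 108 126 115 128 111  89  88  84  86  83  85  86 116  81   2   4
204   2   0   3   3
[... 379 characters left out ...]
1  39  37  35  38  40  84  86 109 115  95  95  94  81  84  88  83  84  81   5   4
228  19  24   3   3  -2   7  -4   1   5  -2   2   4  -7  -4  11   2   2   7  41  23  53  74  95  91  97  84  87   0   2
234   0   2   1   1   2  -2   3   2   4   0   8   0   9   5   5   4   0   2   3   4   0   2   3   3  -6   2   3   0  -2
240   6  -1  -4   2  -2   0   2   6  -2  -2   2  -2  -4  -1   3  -2   4   2  -1   1  12  25  33  25  30  24  26   2   1
[ 0.19942072 -0.15374575  0.0047522 ] [ 0.54201076 -0.33718726 -0.00346515]
318 195 [ 0.543 -0.039  0.081]
218 180 [ 0.605  0.303 -0.007]
240 180 [0.584 0.218 0.111]
320 240 [ 0.397 -0.052  0.025]
310 150 [ 0.703 -0.016  0.051]
357 148 [ 0.703 -0.17   0.086]
```

View pics/crop1.png

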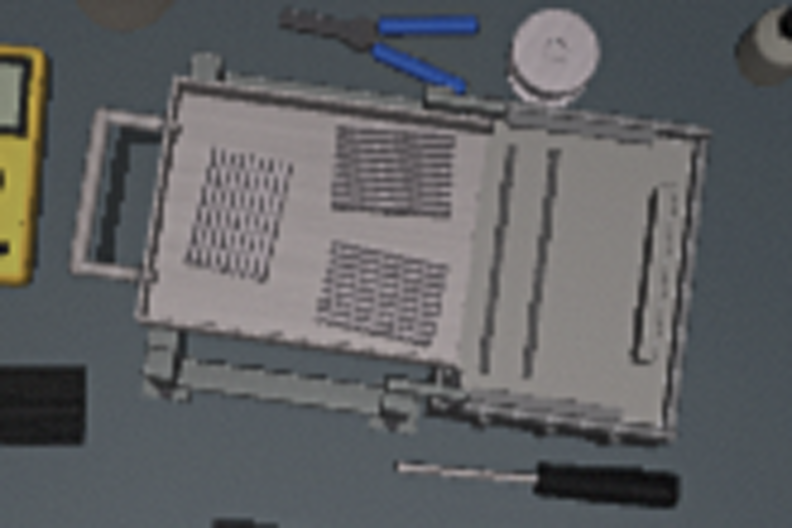

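The enlarged crop shows the pull bar's top ends at full-image pixels (333.9,179) and (329.8,215). The handle bar runs from about (216,164) to (211.5,196). All three sinks have pale steel under them, so they are in the tray.

```bash
cat >> h.py <<'E'
def ray(m,u,v,z):
    K=np.array(m['camera_matrix']);r=R.from_rotvec(m['orientation']).as_matrix()
    x=r@np.array([(u-K[0,2])/K[0,0],-(v-K[1,2])/K[1,1],-1]);o=np.array(m['xyz'])
    return o+x*(z-o[2])/x[2]
E
python3 - <<'E'
from h import *
m=ctrl.camera_model('top')
z=np.load('top1.npz');w=z['w'];W=w[150:235,195:360].reshape(-1,3)
def f(u,v,z): q=ray(m,195+u/4.8,140+v/4.8,z);print((u,v,z),q.round(4));return q
a=f(668,187,.116);b=f(645,360,.116);print('bar',(a+b)/2,np.linalg.norm(a-b),np.degrees(np.arctan2(*(a-b)[:2][::-1])))
a=f(103,115,.124);b=f(78,269,.124);print('handle',(a+b)/2,np.linalg.norm(a-b),np.degrees(np.arctan2(*(a-b)[:2][::-1])))
a=f(708,130,.09);b=f(672,440,.09);print('boxend',(a+b)/2,np.linalg.norm(a-b),np.degrees(np.arctan2(*(a-b)[:2][::-1])))
a=f(177,82,.136);b=f(140,322,.136);print('trayend',(a+b)/2,np.linalg.norm(a-b),np.degrees(np.arctan2(*(a-b)[:2][::-1])))
# bar points in depth
s=(W[:,2]>.107)&(W[:,1]<-.04)&(W[:,1]>-.12);print(s.sum(),W[s].mean(0))
s=(W[:,2]>.107)&(W[:,1]>.285);print(s.sum(),W[s].mean(0))
E
```

```text
(668, 187, 0.116) [ 0.5904 -0.0868  0.116 ]
(645, 360, 0.116) [ 0.4729 -0.0699  0.116 ]
bar [ 0.53164009 -0.07834468  0.116     ] 0.11867175328125927 -8.182923506238353
(103, 115, 0.124) [0.633  0.2953 0.124 ]
(78, 269, 0.124) [0.5276 0.3086 0.124 ]
handle [0.58032591 0.30193583 0.124     ] 0.10624688938704963 -7.221691417932668
(708, 130, 0.09) [ 0.636  -0.1195  0.09  ]
(672, 440, 0.09) [ 0.4218 -0.0917  0.09  ]
boxend [ 0.52889404 -0.1056043   0.09      ] 0.21603515979018664 -7.407390154077787
(177, 82, 0.136) [0.6536 0.2449 0.136 ]
(140, 322, 0.136) [0.4911 0.2651 0.136 ]
trayend [0.5723754  0.25499441 0.136     ] 0.16371610128140376 -7.082387160168933
152 [ 0.53404273 -0.07621983  0.1159767 ]
155 [0.57706696 0.30170863 0.12861939]
```

```bash
cat >> h.py <<'E'
O=np.array([.5385,-.0245,0]);YAW=-7.3
RS=R.from_euler('z',YAW,degrees=True)
def toS(p): return RS.inv().apply(np.array(p)-O)
def info(s=None):
    s=s or ctrl.get_state();r=R.from_rotvec(s['ee_rot'])
    d=(RS*R.from_euler('x',180,degrees=True)).inv()*r
    print('t %.2f S %s tilt(tool) %s F_S %s w %.3f ff %.1f'%(s['t'],(1000*toS(s['position'])).round(1),d.as_rotvec(degrees=True).round(2),RS.inv().apply(s['force']).round(1),s['gripper_width'],s['finger_force']))
def go(xs,ys,zs,tx=0):
    "station mm, tool-x tilt deg -> tool shift, turn"
    s=ctrl.get_state();r=R.from_rotvec(s['ee_rot'])
    T=RS*R.from_euler('x',180,degrees=True)*R.from_euler('x',tx,degrees=True)
    p=O+RS.apply(np.array([xs,ys,zs])/1000)
    print('shift',r.inv().apply(p-s['position']).round(4),'turn',(r.inv()*T).as_rotvec(degrees=True).round(2))
E
python3 -c "
from h import *
info();go(0,-55,200)"
```

```text
t 0.10 S [-384.9  561.5  221.6] tilt(tool) [-1.100e-01 -1.000e-02  1.413e+01] F_S [-0.2 -0.7 -0.7] w 1.000 ff 0.0
shift [0.5237 0.5038 0.0226] turn [ 1.100e-01  1.000e-02 -1.413e+01]
```

```bash
python3 -m inch '0.04 0.038 0 0 0 -2; 0.08 0.076 0 0 0 -5; 0.12 0.114 0 0 0 -8; 0.16 0.152 0 0 0 -11; 0.2 0.19 0 0 0 -14' -0.3 && python3 -c "
from h import *
info();go(0,-55,180)"
```

```text
t: 0.72
position: [0.3453, 0.33, 0.2223]
ee_rot: [3.135, -0.2, -0.0]
force: [0.9, -0.1, 0.7]
gripper_width: 0.517
finger_force: 0.0
t 0.72 S [-236.7  327.1  222.3] tilt(tool) [-0.03 -0.01 -0.  ] F_S [ 1.  -0.   0.7] w 0.517 ff 0.0
shift [0.2367 0.3821 0.0424] turn [0.03 0.01 0.  ]
```

```bash
python3 -m inch '0.03 0.046 0 0 0 0; 0.06 0.092 0 0 0 0; 0.09 0.138 0 0 0 0; 0.12 0.184 0 0 0 0; 0.15 0.23 0 0 0 0' ; python3 -m inch '0.02 0.035 0.01 0 0 0; 0.04 0.07 0.02 0 0 0; 0.058 0.1 0.035 0 0 0; 0.058 0.11 0.04 0 0 0; 0.058 0.11 0.04 0 0 0' && python3 - <<'E'
from h import *
info()
m,p,d=snap('wrist','w1.png');np.savez('w1.npz',p=p,d=d,w=world(m,d))
E
```

```text
t: 1.35
position: [0.4643, 0.0828, 0.2224]
ee_rot: [-3.135, 0.203, 0.0]
force: [0.7, 1.9, 0.2]
gripper_width: 0.35
finger_force: 0.0
t: 1.98
position: [0.5066, -0.0324, 0.182]
ee_rot: [3.135, -0.205, -0.003]
force: [0.3, 0.2, 0.2]
gripper_width: 0.347
finger_force: 0.0
t 1.98 S [-30.6 -11.9 182. ] tilt(tool) [-0.02 -0.09  0.18] F_S [0.3 0.3 0.2] w 0.347 ff 0.0
```

View pics/w1.png

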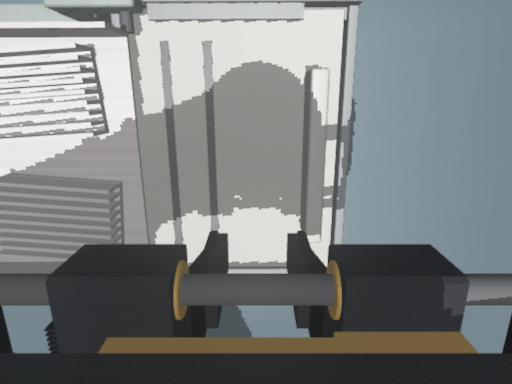

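The wrist view shows the pull bar's top at columns 310–328, rows 70–242, and the end wall at columns 338–350. I'll measure the bar, the rim height and the yaw from depth.

```bash
python3 - <<'E'
from h import *
z=np.load('w1.npz');w=z['w'];S=RS.inv().apply(w.reshape(-1,3)-O).reshape(w.shape)*1000
b=S[75:235,300:334].reshape(-1,3);b=b[(b[:,2]>108)&(b[:,2]<126)]
f=np.polyfit(b[:,0],b[:,1],1);print('bar',len(b),b.mean(0),b.min(0),b.max(0),'yaw',np.degrees(np.arctan(f[0])))
for r in (90,130,170,210): print(r,S[r,296:356:3,1:].round(0).astype(int).tolist())
for rr in [(60,240)]:
  for c in range(330,356,2):
    q=S[60:240,c];print(c,np.median(q[:,1]).round(1),np.median(q[:,2]).round(1))
q=S[100:230,230:290].reshape(-1,3);print('lid z',np.median(q[:,2]))
E
```

```text
bar 3035 [  8.66623988 -53.0345273  116.00425166] [-49.74639397 -59.92375573 108.03253375] [ 59.20078817 -47.44688719 119.29212073] yaw 0.065006440492702
90 [[-42, 85], [-44, 83], [-46, 85], [-48, 88], [-48, 105], [-48, 116], [-50, 116], [-52, 116], [-54, 117], [-56, 116], [-57, 117], [-66, 84], [-68, 86], [-70, 84], [-73, 83], [-76, 77], [-77, 85], [-79, 86], [-81, 86], [-106, 0]]
130 [[-43, 86], [-45, 84], [-47, 84], [-48, 98], [-48, 112], [-49, 116], [-51, 116], [-53, 116], [-55, 117], [-57, 117], [-59, 117], [-67, 85], [-70, 84], [-72, 84], [-77, 75], [-76, 85], [-78, 86], [-81, 85], [-106, 1], [-109, 1]]
170 [[-44, 85], [-46, 85], [-48, 87], [-48, 104], [-48, 115], [-50, 115], [-52, 115], [-54, 115], [-56, 116], [-58, 118], [-67, 85], [-69, 84], [-72, 84], [-76, 74], [-77, 82], [-78, 85], [-80, 87], [-83, 85], [-13, 344], [-112, 1]]
210 [[-45, 85], [-47, 86], [-48, 96], [-48, 111], [-49, 118], [-51, 117], [-53, 116], [-56, 115], [-58, 116], [-66, 84], [-69, 84], [-71, 84], [-73, 86], [-76, 82], [-78, 85], [-80, 86], [-83, 85], [-109, 1], [-112, 0], [-115, 2]]
330 -69.0 84.5
332 -70.6 84.5
334 -72.2 84.1
336 -76.1 84.4
338 -76.4 84.4
340 -76.7 84.9
342 -78.0 85.3
344 -79.5 85.2
346 -81.0 85.1
348 -82.6 84.5
350 -107.0 1.8
352 -109.1 1.4
354 -111.1 1.3
lid z 84.51874471596302
```

```bash
python3 -c "
from h import *
info();go(2,-53.5,92)"
```

```text
t 2.02 S [-30.3 -11.3 182.6] tilt(tool) [ 0.   -0.01  0.12] F_S [ 0.3 -0.7 -0.9] w 0.349 ff 0.0
shift [0.0324 0.0422 0.0906] turn [-0.    0.01 -0.12]
```

```bash
python3 -m inch '0.015 0.02 0 0 0 0; 0.0323 0.042 0.01 0 0 0; 0.0323 0.042 0.03 0 0 0; 0.0323 0.042 0.05 0 0 0; 0.0323 0.042 0.05 0 0 0'>/dev/null;  python3 -m inch '0 0 0.01 0 0 0; 0 0 0.02 0 0 0; 0 0 0.03 0 0 0; 0 0 0.038 0 0 0; 0 0 0.04 0 0 0' > /dev/null; python3 -c "
from h import *
info();go(2,-53.5,92)"
```

```text
t 3.27 S [  2.  -53.7  91.8] tilt(tool) [-0.02 -0.07  0.13] F_S [-0.6 -0.3 -0.1] w 0.350 ff 0.0
shift [ 0.     -0.0002 -0.0002] turn [ 0.02  0.07 -0.13]
```

```bash
python3 -m inch '0 0 0 0 0 0; 0 0 0 0 0 0; 0 0 0 0 0 0; 0 0 0 0 0 0; 0 0 0 0 0 0' -1; python3 -c "
from h import *
info()"
```

```text
t: 3.9
position: [0.5343, -0.0778, 0.0929]
ee_rot: [-3.135, 0.203, -0.001]
force: [-0.1, 1.4, 1.0]
gripper_width: 0.134
finger_force: 30.0
t 3.90 S [  2.6 -53.4  92.9] tilt(tool) [0.01 0.05 0.11] F_S [-0.3  1.4  1. ] w 0.134 ff 30.0
```

```bash
python3 -m inch '0 0 -0.0008 -0.35 0 0; 0 -0.0001 -0.0016 -0.7 0 0; 0 -0.0002 -0.0024 -1.05 0 0; 0 -0.0003 -0.0032 -1.4 0 0; 0 -0.0003 -0.0032 -1.4 0 0' >/dev/null; python3 -c "
from h import *
info()"
```

```text
t 4.53 S [  2.4 -53.2  95.8] tilt(tool) [-1.41  0.01  0.1 ] F_S [ 0.2 -0.1 -0.5] w 0.133 ff 30.0
```

```bash
for i in 1 2; do python3 -m inch '0 0 -0.0006 -0.25 0 0; 0 -0.0001 -0.0011 -0.5 0 0; 0 -0.0001 -0.0011 -0.5 0 0; 0 -0.0001 -0.0011 -0.5 0 0; 0 -0.0001 -0.0011 -0.5 0 0' |grep force: ; python3 -c "
from h import *
info();print(ctrl.get_state()['ft_torque'].round(2))"; done
```

```text
force: [0.5, 0.9, -0.3]
finger_force: 30.0
t 5.15 S [  2.3 -53.1  96.8] tilt(tool) [-1.9  -0.    0.12] F_S [ 0.4  1.  -0.3] w 0.138 ff 30.0
[ 0.29 -0.22  0.01]
force: [0.1, -0.3, 0.1]
finger_force: 30.0
t 5.78 S [  2.3 -53.   97.9] tilt(tool) [-2.4  -0.    0.12] F_S [ 0.2 -0.3  0.1] w 0.133 ff 30.0
[ 0.34 -0.18  0.03]
```

```bash
for i in 1 2 3; do python3 -m inch '0 0 -0.0003 -0.15 0 0; 0 -0.0001 -0.0007 -0.3 0 0; 0 -0.0001 -0.0007 -0.3 0 0; 0 -0.0001 -0.0007 -0.3 0 0; 0 -0.0001 -0.0007 -0.3 0 0' |grep rce: ; python3 -c "
from h import *
info();print(ctrl.get_state()['ft_torque'].round(2))"; done
```

```text
force: [0.0, -0.2, 0.2]
finger_force: 30.0
t 6.40 S [  2.3 -52.9  98.6] tilt(tool) [-2.7  -0.01  0.12] F_S [ 0.  -0.2  0.2] w 0.134 ff 30.0
[ 0.23 -0.17 -0.02]
force: [1.7, -0.4, -1.6]
finger_force: 30.0
t 7.03 S [  2.3 -52.8  99.3] tilt(tool) [-3.   -0.01  0.12] F_S [ 1.7 -0.2 -1.6] w 0.134 ff 30.0
[ 0.05 -0.28 -0.01]
force: [3.9, -4.2, -8.8]
finger_force: 30.1
t 7.65 S [  2.2 -52.8  99.5] tilt(tool) [-3.3  -0.03  0.13] F_S [ 4.4 -3.6 -8.8] w 0.136 ff 30.1
[-0.54 -1.23  0.09]
```

```bash
python3 -m inch '0 0.0001 0.0007 0.3 0 0; 0 0.0002 0.0015 0.65 0 0; 0 0.0002 0.0015 0.65 0 0; 0 0.0002 0.0015 0.65 0 0; 0 0.0002 0.0015 0.65 0 0' |grep rce: ; python3 -c "
from h import *
info();print(ctrl.get_state()['ft_torque'].round(2))";python3 -m inch '0 0.001 0 0 0 0; 0 0.002 0 0 0 0; 0 0.003 0 0 0 0; 0 0.004 0 0 0 0; 0 0.005 0 0 0 0' |grep rce: ; python3 -c "
from h import *
info();print(ctrl.get_state()['ft_torque'].round(2))"
```

```text
force: [-0.8, -0.2, 0.1]
finger_force: 30.0
t 8.28 S [  2.1 -52.8  98.7] tilt(tool) [-2.66 -0.02  0.11] F_S [-0.8 -0.3  0.1] w 0.136 ff 30.0
[ 0.09  0.06 -0.02]
force: [0.2, 1.0, -0.4]
finger_force: 30.0
t 8.90 S [  2.3 -58.   98.8] tilt(tool) [-2.65 -0.    0.12] F_S [ 0.1  1.  -0.4] w 0.136 ff 30.0
[ 0.31 -0.09 -0.03]
```

```bash
python3 -m inch '0 0.002 0 0 0 0; 0 0.004 0 0 0 0; 0 0.006 0 0 0 0; 0 0.008 0 0 0 0; 0 0.01 0 0 0 0' |grep rce: ; python3 -c "
from h import *
info();print(ctrl.get_state()['ft_torque'].round(2))"
```

```text
force: [-0.3, 0.7, -1.9]
finger_force: 30.0
t 9.53 S [  2.1 -68.1  99.1] tilt(tool) [-2.66 -0.03  0.12] F_S [-0.4  0.6 -1.9] w 0.133 ff 30.0
[ 0.08 -0.03  0.02]
```

```bash
for i in 1 2; do python3 -m inch '0 0.005 0 0 0 0; 0 0.01 0 0 0 0; 0 0.015 0 0 0 0; 0 0.02 0 0 0 0; 0 0.025 0 0 0 0' |grep rce: ; python3 -c "
from h import *
info();print(ctrl.get_state()['ft_torque'].round(2))"; done
```

```text
force: [-0.1, 0.2, -1.9]
finger_force: 30.0
t 10.15 S [  2.2 -93.2 100.4] tilt(tool) [-2.65 -0.01  0.12] F_S [-0.1  0.2 -1.9] w 0.133 ff 30.0
[ 0.03 -0.02 -0.03]
force: [0.1, -0.9, -1.8]
finger_force: 30.0
t 10.78 S [   2.2 -118.1  101.6] tilt(tool) [-2.65 -0.    0.12] F_S [ 0.2 -0.9 -1.8] w 0.137 ff 30.0
[ 0.01 -0.02  0.01]
```

```bash
for i in 1 2; do python3 -m inch '0 0.007 0 0 0 0; 0 0.014 0 0 0 0; 0 0.021 0 0 0 0; 0 0.028 0 0 0 0; 0 0.035 0 0 0 0' |grep -w force: ; done; python3 -m inch '0 0.02 0 0 0 0; 0 0.045 0 0.6 0 0; 0 0.07 0 1.2 0 0; 0 0.085 0 2 0 0; 0 0.085 0 2.65 0 0'>/dev/null; python3 -c "
from h import *
info();go(2,-272,15)"
```

```text
force: [0.9, 0.5, -0.8]
force: [-0.9, -0.0, -1.2]
t 12.65 S [   1.7 -273.7  108.6] tilt(tool) [0.02 0.   0.22] F_S [-0.5 -1.2 -1.9] w 0.138 ff 30.0
shift [ 0.0003 -0.0016  0.0936] turn [-0.02 -0.   -0.22]
```

```bash
python3 -m inch '0 0 0.02 0 0 0; 0 0 0.04 0 0 0; 0 0 0.06 0 0 0; 0 0 0.075 0 0 0; 0 0 0.085 0 0 0' |grep -w force:;python3 -m inch '0 0 0.003 0 0 0; 0 0 0.006 0 0 0; 0 0 0.008 0 0 0; 0 0 0.009 0 0 0; 0 0 0.009 0 0 0' |grep -w force:; python3 - <<'E'
from h import *
info()
m,p,d=snap('top','top2.png');w=world(m,d);S=RS.inv().apply(w.reshape(-1,3)-O)*1000
q=S[(abs(S[:,0])<95)&(S[:,1]>-205)&(S[:,1]<-145)];print(q[:,2].mean(),np.percentile(q[:,2],[5,95]))
E
```

```text
force: [0.5, -0.3, -1.3]
force: [-0.1, 0.6, -1.6]
t 13.90 S [   1.9 -272.7   14.9] tilt(tool) [-0.    0.02  0.12] F_S [-0.2  0.5 -1.6] w 0.134 ff 30.0
335.92019293199854 [  9.17486598 365.8575918 ]
```

Still hanging freely, so I'll lower it in small steps until it touches.

```bash
for i in 1 2 ; do python3 -m inch '0 0 0.0005 0 0 0; 0 0 0.001 0 0 0; 0 0 0.0015 0 0 0; 0 0 0.0015 0 0 0; 0 0 0.0015 0 0 0' |grep -w -e force: -e position;done; python3 -c "
from h import *
info()"
```

```text
position: [0.5057, -0.2952, 0.0132]
force: [0.3, -0.1, -1.6]
position: [0.5058, -0.2952, 0.0129]
force: [-3.1, 1.4, 5.7]
t 15.20 S [   1.9 -272.7   12.9] tilt(tool) [-0.02  0.02  0.1 ] F_S [-3.3  0.9  5.7] w 0.132 ff 30.0
```

```bash
python3 -m inch '0 0 0 0 0 0; 0 0 0 0 0 0; 0 0 0 0 0 0; 0 0 0 0 0 0; 0 0 0 0 0 0' -0.3 |grep -e width; python3 -m inch '0 0 -0.01 0 0 0; 0 0 -0.03 0 0 0; 0 0 -0.07 0 0 0; 0 0 -0.11 0 0 0; 0 0 -0.15 0 0 0' ; python3 -m inch '0 -0.02 -0.03 0 0 0; 0 -0.05 -0.05 0 0 0; 0 -0.1 -0.06 0 0 0; 0 -0.15 -0.06 0 0 0; 0 -0.2 -0.06 0 0 0'; python3 - <<'E'
from h import *
info();go(0,330,200)
m,p,d=snap('top','top3.png');np.savez('top3.npz',d=d,p=p,w=world(m,d))
E
```

```text
gripper_width: 0.346
t: 16.45
position: [0.5056, -0.2952, 0.1639]
ee_rot: [3.135, -0.203, 0.001]
force: [0.4, -0.8, 0.0]
gripper_width: 0.349
finger_force: 0.0
t: 17.08
position: [0.5315, -0.0954, 0.2229]
ee_rot: [-3.135, 0.204, -0.003]
force: [0.6, -0.4, -0.1]
gripper_width: 0.345
finger_force: 0.0
t 17.07 S [  2.1 -71.2 222.9] tilt(tool) [0.02 0.1  0.13] F_S [ 0.7 -0.3 -0.1] w 0.345 ff 0.0
shift [-0.003  -0.4012  0.023 ] turn [-0.02 -0.1  -0.13]
```

View pics/top3.png

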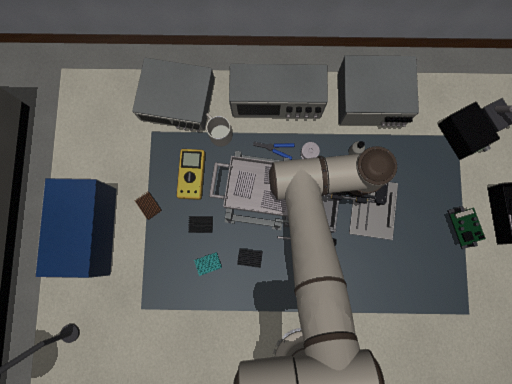

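Lid lies flat with its pull bar up at about (375,210), clear of the bystanders. Now the handle.

```bash
python3 -m inch '0 -0.05 0 0 0 0; 0 -0.1 0 0 0 0; 0 -0.15 0 0 0 0; 0 -0.2 0 0 0 0; 0 -0.25 0 0 0 0' -0.15 |grep pos; python3 -m inch '0 -0.05 0 0 0 0; 0 -0.1 0 0 0 0; 0 -0.115 0 0 0 0; 0 -0.115 0 0 0 0; 0 -0.115 0 0 0 0'|grep pos; python3 - <<'E'
from h import *
info();go(0,330,200)
m,p,d=snap('wrist','w2.png');np.savez('w2.npz',d=d,p=p,w=world(m,d))
S=RS.inv().apply(world(m,d).reshape(-1,3)-O)*1000
b=S[(S[:,1]>312)&(S[:,1]<350)&(abs(S[:,0])<48)&(S[:,2]>115)&(S[:,2]<140)];print(len(b),b.mean(0),b.min(0),b.max(0))
E
```

```text
position: [0.5637, 0.1526, 0.2227]
position: [0.5785, 0.2638, 0.2221]
t 18.38 S [  3.  291.  222.1] tilt(tool) [-0.01 -0.01  0.18] F_S [-0.9 -1.2 -0.2] w 0.426 ff 0.0
shift [-0.0031 -0.0389  0.0221] turn [ 0.01  0.01 -0.18]
1466 [ 10.42859612 328.96531045 129.00621242] [-47.93164028 312.04613842 122.19066743] [ 47.99574304 336.24549451 132.51296233]
```

View pics/w2.png

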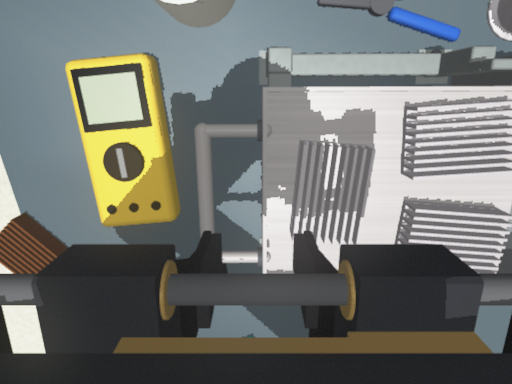

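The handle bar is at wrist columns 197–212, rows 130–257, and measures station y 329.5 with its top at 130 mm, as expected. I'll descend to TCP z = 105 mm.

```bash
python3 -m inch '-0.001 -0.02 0 0 0 0; -0.003 -0.0385 0 0 0 0; -0.003 -0.0385 0.02 0 0 0; -0.003 -0.0385 0.045 0 0 0; -0.003 -0.0385 0.065 0 0 0' |grep pos; python3 -m inch '0 0 0.015 0 0 0; 0 0 0.03 0 0 0; 0 0 0.042 0 0 0; 0 0 0.05 0 0 0; 0 0 0.052 0 0 0'|grep -e force;python3 -c "
from h import *
info()"; python3 -m inch '0 0 0 0 0 0; 0 0 0 0 0 0; 0 0 0 0 0 0; 0 0 0 0 0 0; 0 0 0 0 0 0' -1 >/dev/null;python3 -c "
from h import *
info()"
```

```text
position: [0.5803, 0.3046, 0.1555]
force: [-1.0, 0.2, -0.3]
finger_force: 0.0
t 19.68 S [1.000e-01 3.307e+02 1.043e+02] tilt(tool) [-0.03 -0.02  0.12] F_S [-1.   0.1 -0.3] w 0.424 ff 0.0
t 20.30 S [3.000e-01 3.321e+02 1.052e+02] tilt(tool) [0.12 0.08 0.09] F_S [-1.1  3.9  0.5] w 0.124 ff 30.0
```

```bash
python3 -m inch '0 0.0016 -0.013 0 0 0; 0 0.0037 -0.0258 0 0 0; 0 0.0066 -0.0386 0 0 0; 0 0.01 -0.0512 0 0 0; 0 0.0141 -0.0635 0 0 0' |grep -e force;python3 -c "
from h import *
info()"
```

```text
force: [0.5, 6.1, -4.0]
finger_force: 30.0
t 20.93 S [2.000e-01 3.187e+02 1.680e+02] tilt(tool) [0.23 0.06 0.11] F_S [-0.3  6.2 -4. ] w 0.129 ff 30.0
```

```bash
python3 -m inch '0 0.0036 -0.0123 0 0 0; 0 0.0089 -0.0242 0 0 0; 0 0.0148 -0.0358 0 0 0; 0 0.0212 -0.0472 0 0 0; 0 0.0212 -0.0472 0 0 0' |grep -e force;python3 -c "
from h import *
info()
m,p,d=snap('scene','s2.png')
c=p[140:280,150:350];cv2.imwrite('pics/s2c.png',cv2.resize(c,None,fx=3,fy=3)[:,:,::-1])"
```

```text
force: [0.7, 6.9, -0.8]
finger_force: 30.0
t 21.55 S [  0.3 296.7 216.5] tilt(tool) [0.22 0.11 0.13] F_S [-0.2  6.9 -0.8] w 0.130 ff 30.0
```

View pics/s2c.png

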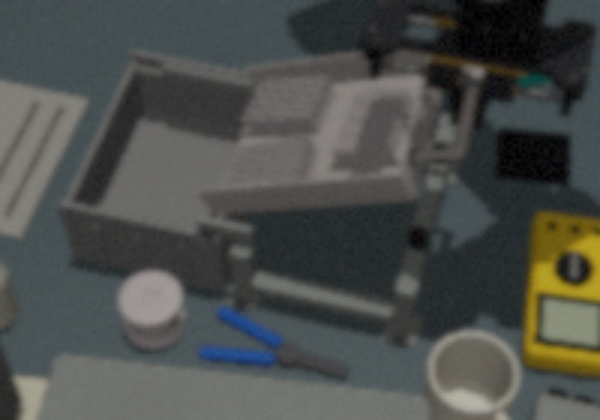

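```bash
python3 -m inch '0 0.0026 -0.0056 0 0 0; 0 0.006 -0.011 0 0 0; 0 0.0097 -0.0164 0 0 0; 0 0.0136 -0.0216 0 0 0; 0 0.0176 -0.0268 0 0 0' |grep -e force;python3 - <<'E'
from h import *
info()
m,p,d=snap('scene','s3.png');np.savez('s3.npz',p=p,w=world(m,d))
S=RS.inv().apply(world(m,d).reshape(-1,3)-O)*1000
b=S[(abs(S[:,0])<95)&(abs(S[:,1])<65)]
print(len(b),np.histogram(b[:,2],[-5,10,20,30,40,50,60,80,100,130])[0])
E
```

```text
force: [0.5, 6.9, -1.1]
finger_force: 30.0
t 22.23 S [  0.3 279.7 242.4] tilt(tool) [0.21 0.09 0.09] F_S [-0.4  7.  -1.1] w 0.126 ff 30.0
1112 [882  61   0   0   0   0  26 111  17]
```

```bash
cat > chk.py <<'E'
from h import *
info()
m,p,d=snap('scene');S=RS.inv().apply(world(m,d).reshape(-1,3)-O)*1000
b=S[(abs(S[:,0])<95)&(abs(S[:,1])<65)]
print(len(b),np.histogram(b[:,2],[-5,10,20,30,40,50,60,80,100,130])[0])
E
python3 -m inch '0 0.0036 -0.0051 0 0 0; 0 0.0078 -0.0101 0 0 0; 0 0.0121 -0.0149 0 0 0; 0 0.0165 -0.0197 0 0 0; 0 0.0212 -0.0243 0 0 0' |grep -e force;python3 chk.py;  python3 -m inch '0 0 0 0 0 0; 0 0 0 0 0 0; 0 0 0 0 0 0; 0 0 0 0 0 0; 0 0 0 0 0 0'|grep force;python3 chk.py
```

```text
force: [-0.1, 7.9, 1.5]
finger_force: 30.0
t 22.90 S [  0.3 258.7 267.2] tilt(tool) [0.25 0.13 0.07] F_S [-1.1  7.8  1.5] w 0.126 ff 30.0
1087 [850  58   0   1   0   0  20 108  30]
force: [-0.2, 6.4, 2.0]
finger_force: 30.0
t 23.57 S [  0.3 258.6 267.5] tilt(tool) [0.23 0.14 0.08] F_S [-1.1  6.3  2. ] w 0.122 ff 30.0
1248 [178  49 147 298 148  24  64 294  27]
```

```bash
python3 - <<'E'
from h import *
m,p,d=snap('scene')
c=p[120:260,150:350];cv2.imwrite('pics/s4c.png',cv2.resize(c,None,fx=3.5,fy=3.5)[:,:,::-1])
E
```

```text
(no output)
```

View pics/s4c.png

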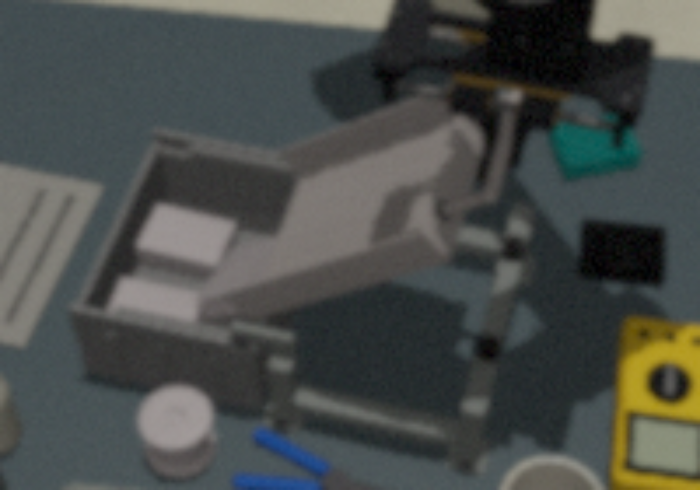

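The box shows two overturned blocks at crop (185,240) and (155,300). The third is either hidden under the mouth or in the tray's shadow patch near (395,215), so I'll check with depth.

```bash
python3 - <<'E'
from h import *
for n in('scene','top','wrist'):
    m,p,d=snap(n);S=RS.inv().apply(world(m,d).reshape(-1,3)-O)*1000
    th=.69;y=S[:,1]-70;z=S[:,2]-100
    a=y*np.cos(th)+z*np.sin(th);b=-y*np.sin(th)+z*np.cos(th)
    k=(abs(S[:,0])<72)&(a>5)&(a<200)&(abs(b)<60)
    print(n,k.sum(),np.histogram(b[k],[-60,-20,-10,-5,0,5,10,15,20,25,30,40,60])[0])
    hi=k&(b>15)&(b<35);print(hi.sum(),S[hi].mean(0) if hi.sum() else '',a[hi].mean() if hi.sum() else '')
E
```

```text
scene 1124 [   0    0    0    2 1047   75    0    0    0    0    0    0]
0  
top 1750 [   0    0    0  305 1346   99    0    0    0    0    0    0]
0  
wrist 14837 [    0     0     0     0 14837     0     0     0     0     0     0     0]
0
```

```bash
python3 -m inch '0 -0.0091 0.0094 0 0 0; 0 -0.0176 0.0192 0 0 0; 0 -0.0257 0.0295 0 0 0; 0 -0.0333 0.0401 0 0 0; 0 -0.0403 0.0511 0 0 0' |grep -e force; python3 - <<'E'
from h import *
info()
m,p,d=snap('scene')
c=p[120:260,150:350];cv2.imwrite('pics/s5c.png',cv2.resize(c,None,fx=3.5,fy=3.5)[:,:,::-1])
E
```

```text
force: [0.8, 5.3, 0.8]
finger_force: 30.0
t 24.45 S [  0.3 297.9 215. ] tilt(tool) [0.   0.06 0.08] F_S [0.2 5.4 0.8] w 0.123 ff 30.0
```

View pics/s5c.png

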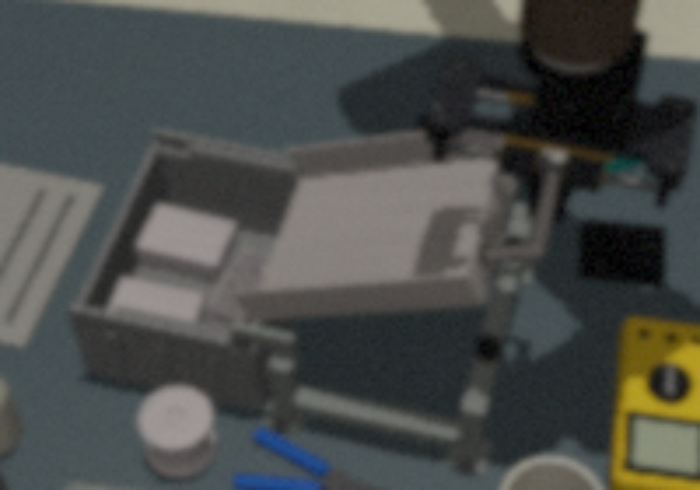

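The third sink is visible at crop (235,275), in the box near the tray mouth. I'll check its height.

```bash
python3 - <<'E'
from h import *
m,p,d=snap('scene');S=RS.inv().apply(world(m,d).reshape(-1,3)-O).reshape(384,512,3)*1000
for v in range(184,212,4): print(v,[tuple(S[v,u].round(0).astype(int)) for u in range(206,228,4)])
E
```

```text
184 [(np.int64(-52), np.int64(-26), np.int64(34)), (np.int64(-56), np.int64(-14), np.int64(33)), (np.int64(-59), np.int64(-1), np.int64(34)), (np.int64(-84), np.int64(3), np.int64(5)), (np.int64(-88), np.int64(16), np.int64(5)), (np.int64(-88), np.int64(30), np.int64(9))]
188 [(np.int64(-39), np.int64(-22), np.int64(30)), (np.int64(731), np.int64(338), np.int64(1077)), (np.int64(-46), np.int64(3), np.int64(30)), (np.int64(-66), np.int64(9), np.int64(7)), (np.int64(-70), np.int64(21), np.int64(6)), (np.int64(-75), np.int64(34), np.int64(4))]
192 [(np.int64(-23), np.int64(-17), np.int64(30)), (np.int64(-27), np.int64(-5), np.int64(29)), (np.int64(-38), np.int64(5), np.int64(19)), (np.int64(-52), np.int64(13), np.int64(3)), (np.int64(-40), np.int64(32), np.int64(24)), (np.int64(-56), np.int64(40), np.int64(9))]
196 [(np.int64(-12), np.int64(-14), np.int64(24)), (np.int64(-16), np.int64(-1), np.int64(22)), (np.int64(-31), np.int64(6), np.int64(6)), (np.int64(-17), np.int64(26), np.int64(30)), (np.int64(-27), np.int64(36), np.int64(22)), (np.int64(31), np.int64(72), np.int64(106))]
200 [(np.int64(-6), np.int64(-13), np.int64(9)), (np.int64(-12), np.int64(-1), np.int64(6)), (np.int64(0), np.int64(18), np.int64(28)), (np.int64(-1), np.int64(31), np.int64(31)), (np.int64(-3), np.int64(44), np.int64(33)), (np.int64(46), np.int64(77), np.int64(107))]
204 [(np.int64(24), np.int64(-1), np.int64(32)), (np.int64(4), np.int64(4), np.int64(6)), (np.int64(13), np.int64(22), np.int64(25)), (np.int64(87), np.int64(67), np.int64(137)), (np.int64(85), np.int64(78), np.int64(139)), (np.int64(88), np.int64(92), np.int64(147))]
208 [(np.int64(39), np.int64(4), np.int64(31)), (np.int64(28), np.int64(13), np.int64(20)), (np.int64(29), np.int64(27), np.int64(26)), (np.int64(28), np.int64(41), np.int64(30)), (np.int64(85), np.int64(77), np.int64(119)), (np.int64(83), np.int64(89), np.int64(121))]
```

All three are in the box, with tops at about 30 mm. Lowering the tray.

```bash
python3 -m inch '0 -0.0064 0.0114 0 0 0; 0 -0.0123 0.023 0 0 0; 0 -0.0176 0.035 0 0 0; 0 -0.0222 0.0472 0 0 0; 0 -0.0264 0.0595 0 0 0' |grep -w force; python3 -m inch '0 -0.0022 0.0102 0 0 0; 0 -0.0045 0.0204 0 0 0; 0 -0.0065 0.0307 0 0 0; 0 -0.008 0.039 0 0 0; 0 -0.0085 0.043 0 0 0' |grep -w force; python3 -c "
from h import *
info();go(0,331,105)"
```

```text
force: [3.2, 1.2, -0.8]
force: [4.4, 0.1, -0.9]
t 25.80 S [2.000e-01 3.314e+02 1.121e+02] tilt(tool) [-0.07 -0.03  0.13] F_S [ 4.3  0.6 -0.9] w 0.121 ff 30.0
shift [-0.0002  0.0004  0.0071] turn [ 0.07  0.03 -0.13]
```

```bash
python3 -m inch '0 0 0.001 0 0 0; 0 0 0.002 0 0 0; 0 0 0.003 0 0 0; 0 0 0.004 0 0 0; 0 0 0.005 0 0 0' |grep -w force; python3 -m inch '0 0 0.0005 0 0 0; 0 0 0.001 0 0 0; 0 0 0.0015 0 0 0; 0 0 0.002 0 0 0; 0 0 0.002 0 0 0' |grep -w force; python3 -c "
from h import *
info()"
```

```text
force: [5.4, -0.6, -1.5]
force: [4.7, -1.6, -0.5]
t 27.05 S [2.000e-01 3.321e+02 1.063e+02] tilt(tool) [0.01 0.02 0.11] F_S [ 4.8 -1.  -0.5] w 0.125 ff 30.0
```

```bash
for i in 1 2; do python3 -m inch '0 0 0.0003 0 0 0; 0 0 0.0007 0 0 0; 0 0 0.001 0 0 0; 0 0 0.001 0 0 0; 0 0 0.001 0 0 0' |grep -w -e force -e position;done; python3 - <<'E'
from h import *
info()
m,p,d=snap('top');S=RS.inv().apply(world(m,d).reshape(-1,3)-O)*1000
k=(abs(S[:,0])<70)&(S[:,1]>90)&(S[:,1]<250)&(S[:,2]>80)&(S[:,2]<135);print(k.sum(),np.polyfit(S[k,1]-70,S[k,2],1))
E
```

```text
position: [0.5809, 0.3049, 0.1061]
force: [2.4, -1.3, 5.8]
position: [0.5809, 0.3049, 0.106]
force: [0.7, -2.7, 8.4]
t 28.30 S [2.000e-01 3.321e+02 1.060e+02] tilt(tool) [0.03 0.07 0.08] F_S [ 1.1 -2.6  8.4] w 0.125 ff 30.0
2034 [-2.52565076e-06  1.03469470e+02]
```

Tray is on its rest (slope 0). Releasing and retreating.

```bash
python3 -m inch '0 0 0 0 0 0; 0 0 0 0 0 0; 0 0 0 0 0 0; 0 0 0 0 0 0; 0 0 0 0 0 0' -0.15 |grep -e width; python3 -m inch '0 0 -0.01 0 0 0; 0 0 -0.03 0 0 0; 0 0 -0.06 0 0 0; 0 0 -0.1 0 0 0; 0 0 -0.14 0 0 0' |grep pos; python3 -m inch '0 0 -0.02 0 0 0; 0 0 -0.02 0 0 0; 0 0 -0.02 0 0 0; 0 0 -0.02 0 0 0; 0 0 -0.02 0 0 0' |grep pos; python3 - <<'E'
from h import *
info()
m,p,d=snap('top','top9.png');S=RS.inv().apply(world(m,d).reshape(-1,3)-O)*1000
k=(abs(S[:,0])<70)&(S[:,1]>90)&(S[:,1]<250)&(S[:,2]>80)&(S[:,2]<135);print(k.sum(),np.polyfit(S[k,1]-70,S[k,2],1))
k=(abs(S[:,0])<90)&(S[:,1]>-205)&(S[:,1]<-150);print(np.median(S[k,2]),S[k,2].std())
k=(abs(S[:,0])<90)&(abs(S[:,1])<65);print(np.percentile(S[k,2],[5,50,90,99]))
E
```

```text
gripper_width: 0.417
position: [0.5808, 0.3047, 0.246]
position: [0.5805, 0.3046, 0.2628]
t 30.23 S [-1.000e-01  3.317e+02  2.628e+02] tilt(tool) [-0.08 -0.08  0.12] F_S [-0.1 -0.1 -0.7] w 0.423 ff 0.0
2065 [2.62929066e-04 1.03463529e+02]
4.657756470968888 2.9551533211677286
[ 2.42816966 12.90833503 31.82194064 35.95434883]
```

View pics/top9.png

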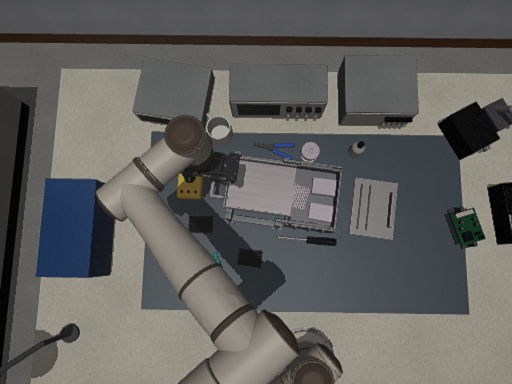

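The three sinks are in the box at (324,186), (321,211) and (301,197). The tray is level, the lid is flat at (374,208), and the bystanders haven't moved.

```bash
python3 -c "
from cell import ctrl
print(ctrl.job_done())"
```

```text
the job is handed in; nothing more can be done
None
```

I handed the job in at about 30 s of the 69 s allowed, with the lid flat on the bench (pull bar up), all three heat sinks in the box, the tray back on its rest and nothing gripped; the final check showed the bystanders in place, but the hand-in returned no verdict.

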